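Set and lock the depth stop on a battery

ROBOT

A 6-joint arm with a two-finger parallel gripper is mounted at the origin on the work surface. World frame = base frame: x ahead of the robot, y to its left, z up, the work surface at z = 0. Lengths are in mm, angles in rad, forces in N, time in s.
With the tool pointing down it reaches from about 275 to 750 mm from the base axis. Payload 10.2 kg.
Tool frame: the origin (TCP) lies between the finger pads; the fingertips stand 17 mm ahead of it and the grasp point (between the pads) lies 2 mm behind it (tips_ahead is the distance from the TCP to the fingertips, in mm); z points along the fingers, y is the line along which they close (so a half turn about z gives the same grasp; the last joint's range is limited). The gripper opens to 85 mm and grips with 20 to 120 N. Pads are 22 mm wide; open, the fingers measure 114 mm over their backs; the gripper's body (76 mm by 85 mm) begins 54 mm behind the grasp point. The pads swing forward as they close: fully open they stand 13 mm farther back than shut.
Start: joints at [-1.461, 0.313, 1.498, -0, 1.331, -0.223], TCP at [171.5, -496.205, 248.294] pointing down, gripper open.
Joint ranges: [-2.94, 2.94], [-0.97, 2.17], [0.19, 2.56], [-1.23, 4.37], [0.02, 3.11], [-2.88, 2.88]. Speed limits (rad/s): [2.39, 2.39, 3.01, 3.14, 3.14, 3.14].

INTERFACE

Orientations are given as a unit quaternion [w, x, y, z].
In Python, from rig import sense, capture, finish_job, boxes_of, tips_ahead gives the robot as it stands.
- The arm moves only by the tool drive_tool, never from a script. Its argument "commands" is text: rows parted by semicolons, each of 7 numbers parted by spaces: the shift along the world's x, y, z in units of 0.1 m (1.0 is 0.1 m), then the turn, a rotation vector about the world's x, y, z in units of pi/4 rad (1.0 is pi/4 rad), then the opening in per cent of the stroke, from 0 (shut) to 100 (fully open). A call has 1 to 20 rows; each row shifts and turns the commanded pose from where the row before left it; what a row does not reach is not made up. A row lasts 1/12 s, in which the tool goes at most 41.7 mm and 7.16 degrees, less where a joint would pass 70% of its speed; a pose out of reach is approached as far as the arm can. A call with a number of a shift or a turn outside -1 to 1 is refused whole. A call with a gripper value outside its range is refused whole. The fingers move at their own pace and stop on an object; "force" is the grip in N (left out, the last holds). Time passes only in rows, so rows that do not move let the fingers close. It gives the time, the measured TCP pose, the force, the opening and the grip force at its end, in the units of the state.
- sense(): the state, without advancing time (a new reading comes with each control period).
- capture(name): name is "side" or "top"; returns a dict with "pixels" (420x560x3 uint8, blue, green, red), "fov_y" (degrees; the focal length in pixels is half the picture's height over the tangent of half this angle, whatever the lens; pixels are square), "cx", "cy" (the principal point, pixels), "position" and "attitude" of the camera in the world. Camera axes: x right, y down, z forward; pixel columns grow to the right and rows downward; lengths in mm; the calibration is good to about 2 mm. A picture is of the moment at which its call begins. There is no depth.
- finish_job(): hands the job in; it is judged then, once.
Trained networks look in a picture, given as the dict that the camera call returned (one of the last four; its "shot" number tells which), for a name from the list of things; names that differ only in an ending like _2 or _b are one class to them, and where a whole thing is asked for, a point or a joint stands for the part that bears it (a point fixed in the world has none). Each returns a list of dicts, best first, with "confidence" (0 to 1); they miss things now and then, are a little off and sometimes report something else, mostly with a low value. They report only what shows in the picture. A call takes as long as a camera call. They do not tell look-alikes from the thing itself.
- boxes_of(picture, name): "position" ([column, row] in pixels, amid what is visible of it).
The state is a dict: "time_s": time; "joints": joint angles; "dq": joint speeds; "tau": joint torques, N m; "eef_pos": TCP position; "ee_rot": TCP orientation; "force": force on the tool from outside, world axes, zero at the start; "wrist_torque": the same for the moment, N m; "grip_width": opening from 0.0 (shut) to 1.0 (fully open); "grip_force": force on a finger pad.
Only numpy, scipy, OpenCV 4.12 (cv2) and the standard library are available. Lean on these libraries where they do the work, as an engineer would, in place of code of your own. Each camera call takes 0.05 s, during which the arm holds its last target. There are 200 camera calls.

TASK

On the grey bench stand, push the yellow-knobbed depth stop down until its sprung rubber tip rests on the battery's lid with a light pressure of about 5 newtons, never squeezing the battery hard. Then lock the stop there by swinging the red-handled clamp lever clockwise (seen from above) all the way to its end, and let go. Do not shift the battery or disturb the other things on the bench.

Things in the scene. Friction and masses are not known exactly. Their poses are not given: they have to be found in the camera images.
- stand: Heavy fixed bench stand. Grey base plate 220 x 250 x 12 mm (y -95 to +155 mm); 34 mm square column at y = +125 mm; cross arm (z 185 to 215 mm, 28 mm wide) to a blue guide block 44 x 50 mm over the origin, z 180 to 220 mm. Origin: on the table, on the stop rod's axis; z up. Position and yaw (up to 0.4 rad either way) differ each run.
- stop: Depth stop: vertical steel rod, 12 mm thick, sliding in the guide block, topped by a yellow round knob 36 mm across, 22 mm high. Origin: centre of the knob's flat top, 307 mm above the table when fully up (starts up to 18 mm lower; travel 60 mm). Friction holds it at any height: pushing down takes a steady 5 to 6 N, pulling up 11 N; tip pressed by over 10 N, it slips back up when let go.
- rod_end (a point): Centre of the rod's lower end, 142 mm below the knob's top. From it a brass threaded foot, screwed out by an unmeasured amount that differs each run, carries a black sprung rubber tip 16 mm across, its underside 17 to 33 mm below this point: contact must be felt. Once the tip touches, the push needed rises by 2 N per mm of travel; after 7 mm the spring is solid.
- battery: The battery under the stop, lying loose on the base plate: a dark red box with black lid, 151 mm (its x) x 65 mm (its y) x 94 mm high, 2 kg. Origin: centre of the underside; its lid is 94 mm above that (106 mm above the table). Two small terminals at its +x end.
- clamp (a joint): Turn of the clamp lever in rad: 0 fully open (lever points along the stand's -y), 1.57 fully locked, at a hard end stop (lever points along the stand's -x); grows clockwise seen from above. It starts at 0 to 0.4. It stays where it is left; turning it takes a steady 4 to 5 N at the handle.
- clamp_post (a point): Centre of the top of the lever's handle: an upright red round post 16 mm across, standing 56 mm above the steel lever bar; this top is 260 mm above the table, 70 mm out from the lever's pivot.
- clamp_pivot (a point): Pivot of the clamp lever (vertical axis), 200 mm above the table at stand x = 0, y = -45 mm. The lever bar lies at z 196 to 204 mm, hub up to 208 mm.
- teal_battery: Bystander: larger battery with teal case, 180 x 77 x 125 mm. Leave alone.
- screwdriver: Bystander: screwdriver lying on the table near the stand. Leave alone.
- solder_reel: Bystander: grey metal reel 60 mm across, 30 mm high, near the stand. Leave alone.
- flux_jar: Bystander: small jar 48 mm across, 50 mm high, near the stand. Leave alone.
- wrench: Bystander: wrench lying on the table near the stand. Leave alone.
- brass_collar: Bystander: brass collar 26 mm across, 10 mm high, lying on the stand's base plate. Leave alone.
- solder_gun: Bystander: orange soldering gun lying on its side. Leave alone.
Mind the look-alikes: they are no part of the job. What is shaped like the battery but white is not meant.

How it is judged (in metres and radians):
On the way, in this order (a step that is already met when the one before it is completed fails the run):
1. with the clamp lever still open, the stop's tip presses on the battery with 2 to 9 N (contact force between stop and battery between 2 and 9 N and value of joint clamp below 0.6 rad), for 0.3 s.
2. the clamp lever is swung to its end (over 1.4 rad) with the tip still pressing on the battery with 2 to 9 N (contact force between stop and battery between 2 and 9 N and value of joint clamp above 1.4 rad), for 0.2 s.
At the end, for the whole second after the job is handed in: The stop's tip rests on the battery's lid with 2 to 9 N, the clamp lever is at its locked end (over 1.4 of 1.57 rad), stop and battery are at rest (all of step 2 and linear speed of each of stop, battery below 0.01 m/s); the robot touches nothing.
It fails at once if the stop is pressed on the battery with more than 15 N (contact force between stop and battery above 15 N).
It fails at once if the battery is shifted by more than 8 mm (distance of battery from where it was at the start of the episode above 0.008 m).
It fails at once if another thing on the bench is moved by more than 15 mm (distance of any of teal_battery, screwdriver, solder_reel, flux_jar, wrench, brass_collar, solder_gun from where it was at the start of the episode above 0.015 m).
It also fails if it takes over 58 s, if anything falls off the work surface, if the arm or the gripper's body presses on something with over 40 N, if the wrist force passes 120 N, or if a joint passes its speed limit or range.

## Working session

There is one attempt and no reset: what is moved stays moved. The work goes in short steps, Python scripts to look and compute and a tool call to move; the robot and the scene stay as the last step left them, time stands still between calls to the robot, and variables do not carry over. Pictures are saved under pics/ and viewed, at most 10 in all, crops included, and the job is handed in when it is done.

Besides the shell and the picture viewer there is one more tool, called after "Request:" by a JSON object that holds its "fn" and its "kwargs". drive_tool: Moves the arm, as the interface text tells. Shifts and turns lie within -1 to 1; 1 stands for 0.1 m of shift or pi/4 rad of turn. Its arguments: {"type":"object","properties":{"commands":{"type":"string"},"force":{"type":"number"}},"required":["commands"]}

```bash
mkdir -p pics; ls; cat > h.py <<'E'
import numpy as np,cv2
from rig import *
from scipy.spatial.transform import Rotation as R
def rot(c):
    a=np.array(c["attitude"],float)
    return R.from_quat([a[1],a[2],a[3],a[0]]).as_matrix() if a.size==4 else a.reshape(3,3)
def f(c): return 210/np.tan(np.radians(c["fov_y"])/2)
def ray(c,p):
    d=rot(c)@np.array([(p[0]-c["cx"])/f(c),(p[1]-c["cy"])/f(c),1]); return np.array(c["position"]),d
def atz(c,p,z):
    o,d=ray(c,p); return o+d*(z-o[2])/d[2]
def proj(c,X):
    v=rot(c).T@(np.array(X)-c["position"]); return np.array([c["cx"]+f(c)*v[0]/v[2],c["cy"]+f(c)*v[1]/v[2]])
def tri(c1,p1,c2,p2):
    A=0;b=0
    for c,p in((c1,p1),(c2,p2)):
        o,d=ray(c,p);d=d/np.linalg.norm(d);M=np.eye(3)-np.outer(d,d);A=A+M;b=b+M@o
    return np.linalg.solve(A,b)
E
python3 - <<'E'
from h import *
print(sense())
C={}
for n in("side","top"):
    c=capture(n);C[n]=c;cv2.imwrite(f"pics/{n}0.png",c["pixels"])
    print(n,{k:v for k,v in c.items() if k!="pixels"})
    for t in("stand","stop","battery","clamp","clamp_post","rod_end","teal_battery"):
        print(t,[(np.round(b["position"]),round(b["confidence"],2)) for b in boxes_of(c,t)][:3])
E
```

```text
pics
{'time_s': 0.0, 'joints': array([-1.46136869e+00,  3.13463657e-01,  1.49846585e+00,  4.71562190e-06,
        1.33098348e+00, -2.23411130e-01]), 'dq': array([-0.00020389,  0.00066658, -0.00081407, -0.0005651 , -0.000833  ,
        0.00022302]), 'tau': array([ 3.14446675e-05, -4.12265611e+01, -2.59740686e+01, -1.85503100e-04,
        4.10333494e-03, -2.87131577e-06]), 'eef_pos': array([ 171.48885903, -495.94691663,  247.71724251]), 'ee_rot': array([-6.58962310e-04,  9.86184103e-01,  1.65651679e-01,  3.98898178e-05]), 'force': array([-0.36729033, -0.30589226, -0.22710342]), 'wrist_torque': array([0.01877936, 0.0240088 , 0.02060423]), 'grip_force': 0.0, 'grip_width': 0.9959127755691417}
side {'fov_y': 57.275785561732, 'cx': 288.34545858704894, 'cy': 210.36829250780576, 'position': array([ 316.24796626, -995.3823313 ,  911.06412107]), 'attitude': array([-0.45851958,  0.87882564, -0.12119564,  0.05231537]), 'shot': 1}
stand [(array([299., 244.]), 0.72), (array([235., 175.]), 0.46)]
stop [(array([296., 202.]), 0.54), (array([334., 234.]), 0.52), (array([305., 237.]), 0.41)]
battery [(array([265., 215.]), 0.89), (array([212., 229.]), 0.89), (array([302., 255.]), 0.85)]
clamp [(array([307., 235.]), 0.61)]
clamp_post [(array([306., 235.]), 0.69)]
rod_end [(array([301., 206.]), 0.49)]
teal_battery [(array([238., 174.]), 0.9), (array([297., 204.]), 0.47)]
top {'fov_y': 45.150597172020326, 'cx': 274.71968281008725, 'cy': 209.44436544990967, 'position': array([ 351.14120881,   -6.64012036, 1586.58135166]), 'attitude': array([ 0.05070691, -0.69578032,  0.71386146, -0.06099481]), 'shot': 2}
stand [(array([279., 214.]), 0.83)]
stop [(array([296., 200.]), 0.44)]
battery [(array([198., 236.]), 0.96), (array([203., 305.]), 0.89), (array([358., 288.]), 0.82)]
clamp [(array([322., 206.]), 0.6)]
clamp_post [(array([320., 205.]), 0.45)]
rod_end [(array([294., 200.]), 0.46)]
teal_battery [(array([102., 256.]), 0.9)]
```

View pics/side0.png

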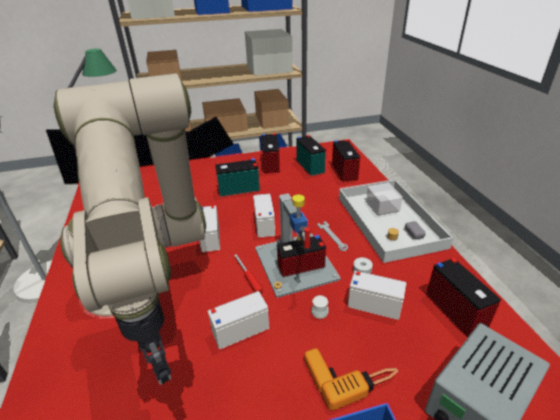

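View pics/top0.png

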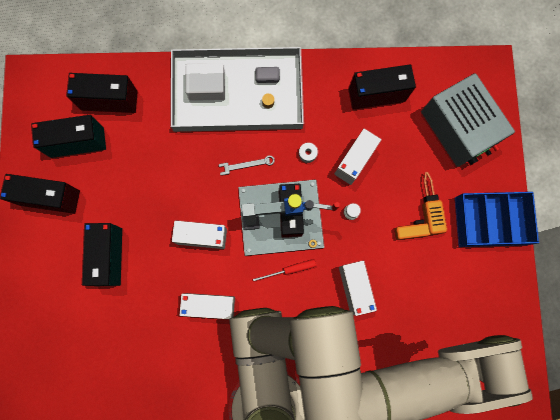

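The side view shows the stand near (299,244), with the yellow knob at (298,202) and the red post near (306,236). In the top view the knob is at (295,201), the post at (335,206) and the plate corners at about (239,187), (319,180), (325,247) and (243,256). There are several batteries. The one meant is the dark red box under the stop, at top (291,215) and side (302,257). The white ones and the dark ones elsewhere are look-alikes.

```bash
python3 - <<'E'
from h import *
C={n:capture(n) for n in("side","top")}
def blob(c,lo,hi,box):
    h=cv2.cvtColor(c["pixels"],cv2.COLOR_BGR2HSV);m=cv2.inRange(h,lo,hi);k=np.zeros_like(m);x0,y0,x1,y1=box;k[y0:y1,x0:x1]=m[y0:y1,x0:x1]
    n,_,s,ce=cv2.connectedComponentsWithStats(k);i=1+np.argmax(s[1:,4]);return ce[i],s[i]
ks,ss=blob(C["side"],(22,120,120),(35,255,255),(280,185,320,225))
kt,st=blob(C["top"],(22,120,120),(35,255,255),(275,180,315,225))
print(ks,ss,kt,st)
K=tri(C["side"],ks,C["top"],kt);print("knob tri",K)
for z in(280,290,300):print(z,atz(C["top"],kt,z),proj(C["side"],atz(C["top"],kt,z)))
pl=[atz(C["top"],p,12)[:2] for p in((239,187),(319,180),(325,247),(243,256))]
print(np.round(pl))
for i in range(4):
    e=pl[(i+1)%4]-pl[i];print(np.linalg.norm(e),np.degrees(np.arctan2(e[1],e[0])))
for z in (250,260): print("post",atz(C["top"],(335,206),z))
a=C["side"]["pixels"][180:310,240:360];b=C["top"]["pixels"][165:270,230:360]
cv2.imwrite("pics/crop.png",np.hstack([cv2.resize(a,(385,420),interpolation=2),cv2.resize(b,(400,420),interpolation=2)[:,:400]]))
E
```

```text
[297.85087719 200.28947368] [293 195  11  12 114] [294.27338129 200.16546763] [288 194  13  13 139]
knob tri [581.57247394 -80.38057698 279.53148431]
280 [582.67502515 -80.54989452 280.        ] [298.61060081 200.03985207]
290 [580.90296698 -79.98422155 290.        ] [297.96798081 197.21197104]
300 [579.1309088  -79.41854859 300.        ] [297.31893698 194.35582163]
[[ 677.   79.]
 [ 694. -177.]
 [ 479. -187.]
 [ 458.   70.]]
255.83404850307298 -86.27182019850997
214.48294193943613 -177.30050144604218
257.26002624633867 94.78253824365422
219.24467371868005 2.360492948303731
post [ 569.40480391 -191.18133347  250.        ]
post [ 567.77180495 -189.80063776  260.        ]
```

View pics/crop.png

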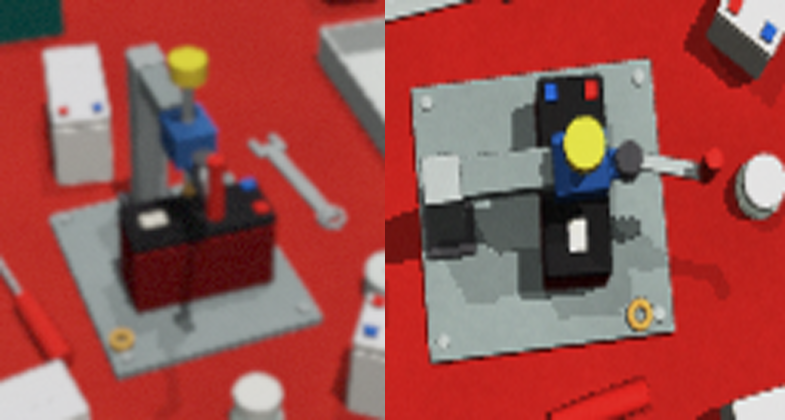

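The crop confirms the dark-red battery with the black lid under the yellow-knobbed stop, with the lever post on the stand's -y side. The estimates are origin ≈ (580,-81), yaw ≈ 0.06, and lever ≈ 0.29 rad. I'll shut the gripper and go above the knob, turning the wrist on the way so it is ready for the lever push.

Request:
{"fn": "drive_tool", "kwargs": {"commands": "0 0 0.2 0 0 0.15 0;0.1 0.1 0.2 0 0 0.15 0;0.2 0.2 0.2 0 0 0.15 0;0.22 0.22 0.2 0 0 0.15 0;0.22 0.22 0 0 0 0.15 0;0.22 0.22 0 0 0 0.15 0;0.22 0.22 0 0 0 0.15 0;0.22 0.22 0 0 0 0.15 0;0.22 0.22 0 0 0 0.15 0;0.22 0.22 0 0 0 0.15 0;0.22 0.22 0 0 0 0.15 0;0.22 0.22 0 0 0 0.15 0;0.22 0.22 0 0 0 0.15 0;0.22 0.22 0 0 0 0.15 0;0.22 0.22 0 0 0 0.15 0;0.22 0.22 0 0 0 0.15 0;0.22 0.22 0 0 0 0.15 0;0.22 0.22 0 0 0 0.15 0;0.22 0.22 0 0 0 0.15 0;0.14 0.2 0 0 0 0.15 0", "force": 20}}

```text
time_s: 2.57
eef_pos: [568.9, -92.6, 327.9]
ee_rot: [-0.0, 0.221, 0.975, 0.0]
force: [-0.2, -1.0, -0.4]
grip_width: 0.004
grip_force: 0.0
```

Request:
{"fn": "drive_tool", "kwargs": {"commands": "0.06 0.06 0 0 0 0.15 0;0.06 0.06 0 0 0 0.15 0;0 0 0 0 0 0 0;0 0 0 0 0 0 0"}}

```text
time_s: 2.9
eef_pos: [579.4, -82.2, 328.1]
ee_rot: [-0.0, 0.11, 0.994, -0.0]
force: [-1.0, 0.1, 0.5]
grip_width: 0.003
grip_force: 0.0
```

```bash
python3 - <<'E'
from h import *
c=capture("side");s=sense();p=s["eef_pos"];print(p,s["force"],tips_ahead)
h=cv2.cvtColor(c["pixels"],cv2.COLOR_BGR2HSV);m=cv2.inRange(h,(22,120,120),(35,255,255))[185:225,280:320];y,x=np.nonzero(m);print(x.min()+280,x.max()+280,x.mean()+280,y.min()+185,y.max()+185)
for z in(280,285,290,295):print(z,proj(c,[580.5,-81,z]))
print("tip",proj(c,p-[0,0,17]))
cv2.imwrite("pics/close.png",cv2.resize(c["pixels"][150:290,230:370],(600,600),interpolation=2))
E
```

```text
[579.26142812 -82.49965059 328.21736352] [ 0.13921774 -0.22757303 -0.23068192] 17.0
293 303 298.31632653061223 196 206
280 [297.95000395 200.23702585]
285 [297.94180854 198.82880619]
290 [297.93357169 197.41346741]
295 [297.9252931  195.99095538]
tip [297.63482357 191.6554638 ]
```

View pics/close.png

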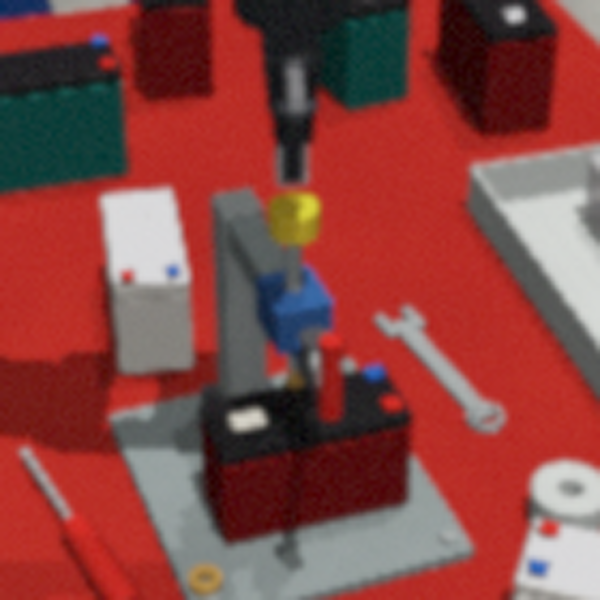

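The closed fingertips are centred just above the knob, with the knob top near crop (295,200) and the tips at (292,180). I'll descend to it and feel for contact.

Request:
{"fn": "drive_tool", "kwargs": {"commands": "0.01 0.01 -0.06 0 0 0 0;0 0 -0.06 0 0 0 0;0 0 -0.04 0 0 0 0;0 0 -0.02 0 0 0 0;0 0 -0.02 0 0 0 0;0 0 0 0 0 0 0;0 0 0 0 0 0 0"}}

```text
time_s: 3.53
eef_pos: [580.5, -81.3, 308.4]
ee_rot: [0.0, 0.108, 0.994, -0.0]
force: [0.4, -0.8, 0.6]
grip_width: 0.004
grip_force: 0.0
```

Request:
{"fn": "drive_tool", "kwargs": {"commands": "0 0 -0.01 0 0 0 0;0 0 -0.01 0 0 0 0;0 0 -0.01 0 0 0 0;0 0 -0.01 0 0 0 0"}}

```text
time_s: 3.87
eef_pos: [580.6, -81.2, 305.0]
ee_rot: [0.001, 0.108, 0.994, -0.0]
force: [-0.6, -0.9, 4.8]
grip_width: -0.002
grip_force: 2.5
```

Request:
{"fn": "drive_tool", "kwargs": {"commands": "0 0 -0.01 0 0 0 0;0 0 -0.01 0 0 0 0;0 0 -0.01 0 0 0 0"}}

```text
time_s: 4.12
eef_pos: [580.6, -81.2, 301.9]
ee_rot: [0.001, 0.108, 0.994, -0.0]
force: [-1.5, -0.7, 4.6]
grip_width: 0.0
grip_force: 2.5
```

Request:
{"fn": "drive_tool", "kwargs": {"commands": "0 0 -0.01 0 0 0 0;0 0 -0.01 0 0 0 0"}}

```text
time_s: 4.28
eef_pos: [580.6, -81.2, 299.9]
ee_rot: [0.001, 0.108, 0.994, -0.0]
force: [-0.5, -0.4, 5.5]
grip_width: 0.003
grip_force: 2.5
```

Request:
{"fn": "drive_tool", "kwargs": {"commands": "0 0 -0.01 0 0 0 0;0 0 -0.01 0 0 0 0"}}

```text
time_s: 4.45
eef_pos: [580.6, -81.2, 297.9]
ee_rot: [0.001, 0.108, 0.994, -0.0]
force: [-0.8, 0.2, 5.2]
grip_width: 0.001
grip_force: 2.5
```

Request:
{"fn": "drive_tool", "kwargs": {"commands": "0 0 -0.01 0 0 0 0"}}

```text
time_s: 4.53
eef_pos: [580.6, -81.2, 296.9]
ee_rot: [0.001, 0.108, 0.994, -0.0]
force: [-1.1, 0.5, 4.8]
grip_width: -0.0
grip_force: 2.5
```

Request:
{"fn": "drive_tool", "kwargs": {"commands": "0 0 -0.01 0 0 0 0"}}

```text
time_s: 4.62
eef_pos: [580.6, -81.2, 295.9]
ee_rot: [0.001, 0.108, 0.994, -0.0]
force: [-0.3, 0.1, 5.4]
grip_width: 0.002
grip_force: 2.5
```

Request:
{"fn": "drive_tool", "kwargs": {"commands": "0 0 -0.01 0 0 0 0"}}

```text
time_s: 4.7
eef_pos: [580.6, -81.2, 294.9]
ee_rot: [0.001, 0.108, 0.994, -0.0]
force: [-0.4, 0.3, 5.6]
grip_width: 0.003
grip_force: 2.5
```

Request:
{"fn": "drive_tool", "kwargs": {"commands": "0 0 -0.01 0 0 0 0"}}

```text
time_s: 4.78
eef_pos: [580.6, -81.2, 293.9]
ee_rot: [0.001, 0.108, 0.994, -0.0]
force: [-0.4, -1.3, 5.7]
grip_width: -0.001
grip_force: 2.5
```

Request:
{"fn": "drive_tool", "kwargs": {"commands": "0 0 -0.01 0 0 0 0"}}

```text
time_s: 4.87
eef_pos: [580.6, -81.2, 292.9]
ee_rot: [0.001, 0.108, 0.994, -0.0]
force: [-0.4, -0.2, 4.7]
grip_width: -0.006
grip_force: 2.5
```

Request:
{"fn": "drive_tool", "kwargs": {"commands": "0 0 -0.01 0 0 0 0"}}

```text
time_s: 4.95
eef_pos: [580.6, -81.2, 291.9]
ee_rot: [0.001, 0.108, 0.994, -0.0]
force: [-0.8, 0.4, 4.8]
grip_width: 0.002
grip_force: 2.5
```

Request:
{"fn": "drive_tool", "kwargs": {"commands": "0 0 -0.01 0 0 0 0"}}

```text
time_s: 5.03
eef_pos: [580.6, -81.2, 290.9]
ee_rot: [0.001, 0.108, 0.994, -0.0]
force: [-0.3, -0.1, 5.8]
grip_width: -0.001
grip_force: 2.5
```

Request:
{"fn": "drive_tool", "kwargs": {"commands": "0 0 -0.01 0 0 0 0"}}

```text
time_s: 5.12
eef_pos: [580.6, -81.2, 289.9]
ee_rot: [0.001, 0.108, 0.994, -0.0]
force: [-1.0, 0.0, 4.9]
grip_width: -0.0
grip_force: 2.5
```

Request:
{"fn": "drive_tool", "kwargs": {"commands": "0 0 -0.01 0 0 0 0"}}

```text
time_s: 5.2
eef_pos: [580.6, -81.2, 288.9]
ee_rot: [0.001, 0.108, 0.994, -0.0]
force: [-0.4, -0.2, 5.2]
grip_width: -0.003
grip_force: 2.6
```

Request:
{"fn": "drive_tool", "kwargs": {"commands": "0 0 -0.01 0 0 0 0"}}

```text
time_s: 5.28
eef_pos: [580.6, -81.3, 288.1]
ee_rot: [0.001, 0.108, 0.994, -0.0]
force: [-1.8, -0.1, 7.4]
grip_width: 0.003
grip_force: 3.6
```

Request:
{"fn": "drive_tool", "kwargs": {"commands": "0 0 -0.01 0 0 0 0"}}

```text
time_s: 5.37
eef_pos: [580.6, -81.2, 287.3]
ee_rot: [0.001, 0.108, 0.994, -0.0]
force: [-3.4, 0.8, 8.6]
grip_width: 0.001
grip_force: 4.3
```

Request:
{"fn": "drive_tool", "kwargs": {"commands": "0 0 -0.009 0 0 0 0;0 0 0 0 0 0 0"}}

```text
time_s: 5.53
eef_pos: [580.6, -81.2, 286.5]
ee_rot: [0.001, 0.108, 0.994, -0.0]
force: [-2.0, 0.2, 8.1]
grip_width: -0.002
grip_force: 3.9
```

Request:
{"fn": "drive_tool", "kwargs": {"commands": "0 0 0 0 0 0 0;0 0 0 0 0 0 0;0 0 0 0 0 0 0;0 0 0 0 0 0 0"}}

```text
time_s: 5.87
eef_pos: [580.6, -81.2, 286.5]
ee_rot: [0.001, 0.108, 0.994, -0.0]
force: [-2.9, 0.4, 7.8]
grip_width: -0.001
grip_force: 3.8
```

The tip is pressing with about 5 N (roughly 2.5 mm of compression), and I've held it long enough. Next I'll lift off and go behind the lever post.

Request:
{"fn": "drive_tool", "kwargs": {"commands": "0 0 0.02 0 0 0 0;0 0 0.05 0 0 0 0;0 0 0.2 0 0 0 0;0 0 0.2 0 0 0 0;0.04 -0.24 0 0 0 0 0;0.05 -0.24 0 0 0 0 0;0.05 -0.24 0 0 0 0 0;0.05 -0.24 0 0 0 0 0;0.05 -0.24 0 0 0 0 0;0 0 -0.2 0 0 0 0;0 0 -0.2 0 0 0 0;0 0 -0.2 0 0 0 0;0 0 -0.24 0 0 0 0;0 0 0 0 0 0 0;0 0 0 0 0 0 0"}}

```text
time_s: 7.12
eef_pos: [604.3, -201.1, 248.1]
ee_rot: [-0.001, 0.108, 0.994, 0.0]
force: [0.9, 0.0, -0.6]
grip_width: -0.004
grip_force: 0.0
```

```bash
python3 - <<'E'
from h import *
c=capture("side");t=capture("top");print(sense()["eef_pos"],sense()["force"])
for P in([567.5,-192.5,260],[567.5,-192.5,204],[583,-126,208],[580.5,-81,269],list(sense()["eef_pos"]-[0,0,17])):
    print(proj(c,P),proj(t,P))
a=c["pixels"][180:280,250:350];b=t["pixels"][160:260,270:370]
cv2.imwrite("pics/lev.png",np.hstack([cv2.resize(x,(400,400),interpolation=2) for x in(a,b)]))
E
```

```text
[ 604.99149722 -201.42011957  250.23721653] [-0.1151596  -0.43733593 -0.49432946]
[304.80559065 228.4046806 ] [336.01442708 206.07598723]
[304.69963501 243.99184035] [333.34563867 209.38873421]
[303.10673879 228.20449599] [309.33622041 204.22321695]
[297.96788956 203.31031303] [294.25942389 201.69920262]
[318.49075031 235.50021478] [337.34847192 194.06840202]
```

View pics/lev.png

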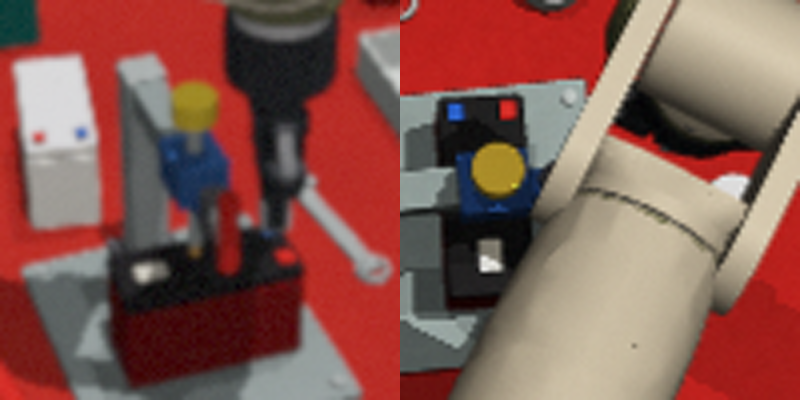

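The post top is at crop (228,195), or pixel (307,229), so it sits about 4 mm farther in x than estimated. The tool stands clear behind it, at crop (272,230). Next I'll compute the arc.

```bash
python3 - <<'E'
import numpy as np
pv=np.array([583.,-126.4]);last=np.array([605.,-201.4])
for ph in [-96,-102]+list(range(-107,-180,-5)):
    a=np.radians(ph);r=np.array([np.cos(a),np.sin(a)]);t=np.array([np.sin(a),-np.cos(a)])
    p=pv+70*r-19*t;print(ph,np.round(p,1),np.round((p-last)/100,3));last=p
E
```

```text
-96 [ 594.6 -198. ] [-0.104  0.034]
-102 [ 587.  -198.8] [-0.075 -0.008]
-107 [ 580.7 -198.9] [-0.063 -0.001]
-112 [ 574.4 -198.4] [-0.063  0.005]
-117 [ 568.1 -197.4] [-0.062  0.01 ]
-122 [ 562.  -195.8] [-0.061  0.016]
-127 [ 556.  -193.7] [-0.06   0.021]
-132 [ 550.3 -191.1] [-0.058  0.026]
-137 [ 544.8 -188. ] [-0.055  0.031]
-142 [ 539.5 -184.5] [-0.052  0.036]
-147 [ 534.6 -180.5] [-0.049  0.04 ]
-152 [ 530.1 -176. ] [-0.045  0.044]
-157 [ 526.  -171.2] [-0.041  0.048]
-162 [ 522.3 -166.1] [-0.037  0.051]
-167 [ 519.1 -160.7] [-0.032  0.054]
-172 [ 516.3 -155. ] [-0.027  0.057]
-177 [ 514.1 -149. ] [-0.022  0.059]
```

Request:
{"fn": "drive_tool", "kwargs": {"commands": "-0.05 0.02 0 0 0 0 0;-0.05 0.01 0 0 0 0 0;-0.04 0 0 0 0 0 0;-0.04 0 0 0 0 0 0;-0.03 0 0 0 0 -0.055 0;-0.03 0 0 0 0 -0.055 0;-0.03 0 0 0 0 -0.055 0;-0.03 0.01 0 0 0 -0.055 0"}}

```text
time_s: 7.88
eef_pos: [574.7, -197.6, 249.2]
ee_rot: [0.001, 0.195, 0.981, -0.001]
force: [3.5, -3.4, 1.2]
grip_width: -0.002
grip_force: 2.4
```

Request:
{"fn": "drive_tool", "kwargs": {"commands": "-0.062 0.01 0 0 0 -0.11 0;-0.061 0.016 0 0 0 -0.11 0;-0.06 0.021 0 0 0 -0.11 0;-0.058 0.026 0 0 0 -0.11 0;-0.055 0.031 0 0 0 -0.11 0;-0.052 0.036 0 0 0 -0.11 0;-0.049 0.04 0 0 0 -0.11 0"}}

```text
time_s: 8.47
eef_pos: [534.9, -179.6, 249.2]
ee_rot: [0.002, 0.479, 0.878, -0.0]
force: [4.4, -1.3, 0.7]
grip_width: -0.003
grip_force: 2.2
```

Request:
{"fn": "drive_tool", "kwargs": {"commands": "-0.045 0.044 0 0 0 -0.11 0;-0.041 0.048 0 0 0 -0.11 0;-0.037 0.051 0 0 0 -0.11 0"}}

```text
time_s: 8.72
eef_pos: [522.6, -165.5, 249.2]
ee_rot: [0.002, 0.589, 0.808, -0.0]
force: [4.6, -3.4, 1.4]
grip_width: -0.0
grip_force: 2.1
```

Tracking is good, so I'll ease into the end stop.

Request:
{"fn": "drive_tool", "kwargs": {"commands": "-0.032 0.054 0 0 0 -0.11 0;-0.014 0.028 0 0 0 -0.055 0;-0.013 0.029 0 0 0 -0.055 0"}}

```text
time_s: 8.97
eef_pos: [516.5, -154.4, 249.2]
ee_rot: [0.002, 0.655, 0.755, -0.0]
force: [2.3, -4.6, 0.5]
grip_width: 0.001
grip_force: 2.1
```

Request:
{"fn": "drive_tool", "kwargs": {"commands": "-0.006 0.015 0 0 0 -0.03 0;-0.006 0.015 0 0 0 -0.03 0"}}

```text
time_s: 9.13
eef_pos: [515.4, -151.6, 249.2]
ee_rot: [0.002, 0.673, 0.74, -0.0]
force: [2.3, -4.6, 0.7]
grip_width: 0.002
grip_force: 2.1
```

Request:
{"fn": "drive_tool", "kwargs": {"commands": "-0.006 0.015 0 0 0 -0.03 0;-0.006 0.015 0 0 0 -0.03 0"}}

```text
time_s: 9.3
eef_pos: [514.4, -149.2, 249.3]
ee_rot: [0.002, 0.69, 0.724, -0.001]
force: [3.7, -13.1, -1.8]
grip_width: 0.002
grip_force: 6.8
```

Request:
{"fn": "drive_tool", "kwargs": {"commands": "0 0.015 0 0 0 0 0"}}

```text
time_s: 9.38
eef_pos: [514.4, -149.1, 249.3]
ee_rot: [0.004, 0.69, 0.724, -0.002]
force: [3.1, -21.0, -2.4]
grip_width: -0.001
grip_force: 10.3
```

Request:
{"fn": "drive_tool", "kwargs": {"commands": "0 0.015 0 0 0 0 0"}}

```text
time_s: 9.47
eef_pos: [514.4, -148.9, 249.4]
ee_rot: [0.005, 0.69, 0.724, -0.003]
force: [3.3, -27.3, -3.0]
grip_width: 0.001
grip_force: 13.9
```

The force climbs to 27 N with no further motion, so the lever is at its hard end stop. I'll back off, retreat and check.

Request:
{"fn": "drive_tool", "kwargs": {"commands": "0 -0.06 0 0 0 0 0;0 -0.1 0 0 0 0 0;0 -0.2 0 0 0 0 0;0 -0.2 0 0 0 0 0;0 -0.2 0.2 0 0 0 0;0 -0.2 0.3 0 0 0 0;-0.2 -0.2 0.3 0 0 0 0;-0.2 -0.3 0 0 0 0 0;-0.2 -0.3 0 0 0 0 0;-0.2 -0.3 0 0 0 0 0;-0.2 -0.3 0 0 0 0 0;0 0 0 0 0 0 0;0 0 0 0 0 0 0"}}

```text
time_s: 10.55
eef_pos: [412.9, -382.1, 328.2]
ee_rot: [-0.0, 0.69, 0.724, 0.0]
force: [-0.3, 0.9, 0.0]
grip_width: -0.001
grip_force: 0.0
```

```bash
python3 - <<'E'
from h import *
c=capture("side");t=capture("top");print(sense()["eef_pos"],sense()["force"])
cv2.imwrite("pics/end.png",np.hstack([cv2.resize(x,(400,400),interpolation=2) for x in(c["pixels"][180:280,250:350],t["pixels"][160:260,240:340])]))
E
```

```text
[ 414.27440406 -380.43052866  328.48377758] [ 0.70186348 -0.18328548  0.64411675]
```

View pics/end.png

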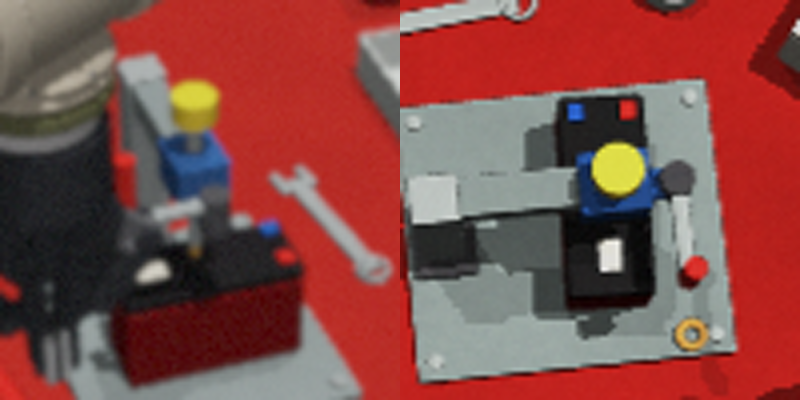

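The lever now points along the stand's -x, with the post at top-crop (693,268) and the pivot at (677,178). The knob and battery haven't moved, and the robot is clear.

```bash
python3 -c "from rig import *;print(finish_job())"
```

```text
the job is handed in; nothing more can be done
None
```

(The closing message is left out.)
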